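# Vent a bearing block, then grease its tilted nipple with a push-type grease gun

## Robot

A 6-joint arm with a two-finger parallel gripper is mounted at the origin on a cart in front of the work surface, level with it; the furniture and walls round the work are solid. World frame = base frame: x ahead of the robot, y to its left, z up, the work surface at z = 0. Lengths are in mm, angles in degrees, forces in N, time in s.
With the tool pointing down it reaches from about 300 to 850 mm from the base axis. Payload 4.2 kg.
Tool frame: the origin (TCP) lies midway between the tips of the shut fingers; the grasp point (between the pads) lies 19 mm behind it; z points along the fingers, y is the line along which they close (so a half turn about z gives the same grasp; the last joint's range is limited). The gripper opens to 91 mm and grips with 3 to 60 N. Pads are 32 mm wide; open, the fingers measure 118 mm over their backs; the gripper's body (76 mm by 178 mm) begins 60 mm behind the grasp point.
Start: joints at [69.672, 18.312, 89.639, -0, 72.044, -1.146], TCP at [188.936, 543.09, 213.976] pointing down, gripper open.
Joint ranges: [-177.97, 177.97], [-48.28, 115.42], [12.27, 149.76], [-77.06, 257.06], [2.81, 150.46], [-146.56, 146.56]. Speed limits (degrees/s): [147.25, 147.25, 180, 180, 180, 180].

## Interface

Orientations are given as [roll, pitch, yaw] about the fixed x, y, z axes, in that order (R = Rz(yaw) Ry(pitch) Rx(roll)).
In Python, from workcell import env gives the robot as it stands.
- The arm moves only by the shell command python3 -m jog 'ROWS' [FORCE]. ROWS is a JSON object of lists of equal length, an entry for each row: "jaw": the finger opening in mm, from 0 to 91.2; "slide": the shift along the tool's x, y, z in units of 30 mm (1.0 is 30 mm), a list of three; "spin": the turn about the tool's z in units of 8 degrees (1.0 is 8 degrees). In form: {"jaw": [jaw, ...], "slide": [[dx, dy, dz], ...], "spin": [spin, ...]}. A call has 1 to 10 rows; each row shifts and turns the commanded pose from where the row before left it, along the tool's axes as they then stand; what a row does not reach is not made up. A row lasts 1/10 s, in which the tool goes at most 50 mm and 8.59 degrees, less where a joint would pass 70% of its speed; a pose out of reach is approached as far as the arm can. A call is refused whole if a number of a shift passes 1 or a number of a turn 1, either way. A call with a gripper value outside its range is refused whole. The fingers move at their own pace and stop on an object; FORCE is the grip in N (left out, the last holds). Time passes only in rows, so rows that do not move let the fingers close. It gives the time, the measured TCP pose, the force, the opening and the grip force at its end, in the units of the state.
- env.state(): the state, without advancing time (a new reading comes with each control period).
- env.grab_frame(name): name is "scene" or "side" or "wrist"; returns the picture (420x560x3 uint8, red, green, blue); there is no depth.
- env.camera_model(name): a dict with "fx", "fy", "cx", "cy" (pixels), "camera_from_world" (4x4, takes a point from world to camera coordinates). Camera axes: x right, y up, looking along -z (the intrinsics and any distortion apply to the point x, -y, -z); pixel columns grow to the right and rows downward; lengths in mm; the calibration is good to about 2 mm. A picture is of the moment at which its call begins: read the wrist's pose just before it. camera_model takes no time and is no camera call; for the wrist camera it gives the pose at the moment of the call.
- env.job_done(): hands the job in; it is judged then, once.
The state is a dict: "time_s": time; "qpos": joint angles; "qvel": joint speeds; "effort": joint torques, N m; "ee_pos": TCP position; "ee_rot": TCP orientation; "force": force on the tool from outside, world axes, zero at the start; "torque": the same for the moment, N m; "gripper_width": finger opening in mm; "gripper_force": force on a finger pad.
Only numpy, scipy, OpenCV 4.12 (cv2) and the standard library are available. Lean on these libraries where they do the work, as an engineer would, in place of code of your own. Each camera call takes 0.05 s, during which the arm holds its last target. There are 200 camera calls.

## Task

The green bearing block is due for grease: first press its red vent button fully down and let it come back up, then take the blue push-type grease gun out of its stand. Press the gun's coupler squarely onto the tilted grease nipple until its jaws snap over the head, push on until the nozzle is more than half-way into the barrel, and keep it pressed there against its spring for at least two seconds; the program finishes while the gripper still holds the gun pressed on the nipple. Leave the oil can, clutch drum and tape roll where they are.

Things in the scene. Friction and masses are not known exactly. Their poses are not given: they have to be found in the camera images.
- bearing_block: Green pillow bearing block, fixed, foot 64 x 250 x 14 mm (x, y, z). Origin: centre of the foot's underside, z up; y along the foot and the steel shaft, whose axis is 45 mm up. Round housing 76 mm across, 50 mm long in y, top 83 mm up. The nipple leans to its -x, roughly towards the robot. It stands left or right of the middle, turned up to 0.3 rad either way.
- nipple: Steel button-head grease nipple on the housing; rigid. Origin: centre of the top of its head; z: the nipple's own axis, out of the block, 25 degrees from vertical towards the block's -x. Head 15 mm across, 10 mm tall, top 6 mm conical; neck 11 mm across down to 22 mm under the origin, where a brass boss 26 mm across begins.
- vent_button (a joint): Travel of the red vent button: 0 up, 0.006 m fully down; springs back by itself; about 5 N when fully down. It moves vertically.
- vent_button_top (a point): Centre of the top face of the red vent button (24 mm across), which stands on a green column at the block's +y end, 98 mm from the block's middle. It moves down with the button.
- gun_stand: Black stand, a fixed block 84 x 84 x 45 mm with a vertical hole 36 mm wide through its middle. Origin: centre of its underside. The gun stands in it, nozzle down, with the barrel's lower face on the stand's top.
- grease_gun: Push-type grease gun, loose, about 0.27 kg, round about z, upright in the stand. Origin: centre of the barrel's lower face; z from nozzle to grip. Blue barrel 47 mm across, z 0 to 50 mm; collar 54 mm across, z 49 to 55, on whose upper side fingertips can bear; black grip 32 mm across, z 55 to 97, cap to 100. The steel nozzle hangs down to z = -40 mm when out.
- nozzle (a joint): How far the gun's nozzle is pushed up into the barrel against its spring: 0 out, 0.014 m fully in (half-way: 0.007). The spring pushes back with about 4 N at 0, 9 N at 7 mm and 14 N at 14 mm; let go, it comes out again. As the coupler goes onto the nipple the nozzle may first give up to 4 mm, and comes out again when the jaws snap over the head and draw the coupler home.
- coupler_seat (a point): Inner end of the coupler's bore, on the gun's axis, 22 mm below the gun's origin with the nozzle out (moves with the nozzle). Bore 18 mm wide, 18 mm deep, flaring to 23 mm in its last 4 mm; outside 26 mm, 31 mm at the mouth. Three sprung jaw balls inside give at about 7 N and snap under the nipple's head, whose top then touches this point.
- oil_can: Bystander: red oil can with a bent spout, 62 x 130 x 180 mm, loose. Origin: centre of its underside.
- clutch_drum: Bystander: grey metal clutch drum, 73 mm across, 34 mm tall, loose. Origin: centre of its underside.
- tape_roll: Bystander: roll of black tape, 62 mm across, 19 mm tall, loose, lying flat. Origin: centre of its underside.
Not all that is in view belongs to the job. There is more than one size of the gun_stand; the job needs the smaller.

How it is judged (in metres and radians):
On the way, in this order (a step that is already met when the one before it is completed fails the run):
1. the vent button is pressed fully down (value of joint vent_button above 0.0048 m), for 0.05 s.
2. the vent button is let up again (value of joint vent_button below 0.0012 m), for 0.1 s.
3. the gun is held in the gripper, out of its stand (contact force between the fingers and grease_gun above 3 N and contact force between gun_stand and grease_gun below 0.2 N and z of grease_gun in the frame of gun_stand above 0.075 m), for 0.1 s.
4. the coupler is snapped squarely on the nipple and held pressed against its spring for two seconds (value of joint nozzle above 0.0065 m and distance between coupler_seat and nipple below 0.004 m and angle between the z axis of grease_gun and the z axis of nipple, either way round below 0.14 rad and contact force between grease_gun and bearing_block above 2 N and contact force between the fingers and grease_gun above 3 N), for 1.8 s.
At the end, for the whole second after the job is handed in: The gripper still holds the gun at rest, clear of its stand, coupler seat within 4 mm of the nipple's top (jaws shut), axes within 0.14 rad (8 degrees), nozzle pushed in over 6.5 mm, pressing the block with over 2 N and held with over 3 N; the vent button is up (all of step 4 and contact force between gun_stand and grease_gun below 0.2 N and linear speed of grease_gun below 0.02 m/s and value of joint vent_button below 0.0012 m); the arm keeps its last pose, push and grip.
It fails at once if the oil can is moved by more than 3 cm (distance of oil_can from where it was at the start of the episode above 0.03 m).
It fails at once if the clutch drum is moved by more than 3 cm (distance of clutch_drum from where it was at the start of the episode above 0.03 m).
It fails at once if the roll of tape is moved by more than 3 cm (distance of tape_roll from where it was at the start of the episode above 0.03 m).
It also fails if it takes over 70 s, if anything falls off the work surface, if the arm or the gripper's body presses on something with over 40 N, if the wrist force passes 120 N, or if a joint passes its speed limit or range.

## Working session

There is one attempt and no reset: what is moved stays moved. The work goes in short steps, Python scripts to look and compute and a shell command to move; the robot and the scene stay as the last step left them, time stands still between calls to the robot, and variables do not carry over. Pictures are saved under pics/ and viewed, at most 10 in all, crops included, and the job is handed in when it is done.

```bash
ls; mkdir -p pics
python3 - <<'E'
from workcell import env
import cv2,json,numpy as np
s=env.state();print(s)
for n in("scene","side"):
    cv2.imwrite(f"pics/{n}0.png",env.grab_frame(n)[:,:,::-1]); m=env.camera_model(n);print(n,m)
E
```

```text
pics
{'time_s': 0.0, 'qpos': array([ 6.96721145e+01,  1.83499473e+01,  8.97071750e+01, -6.40608260e-04,
        7.20413921e+01, -1.14489935e+00]), 'qvel': array([-0.08342363,  0.02141479, -0.02312169,  0.00553472,  0.05318795,
       -0.03283156]), 'effort': array([-7.62525688e-04, -4.12459981e+01, -2.31975889e+01,  7.26536172e-02,
        4.55107063e-02, -1.17400205e-04]), 'ee_pos': array([188.75605866, 542.60522668, 213.13203099]), 'ee_rot': array([-1.79901493e+02, -1.35947274e-03,  1.60817211e+02]), 'force': array([-0.76202173, -0.78897385,  0.1390292 ]), 'torque': array([ 0.01998371,  0.03695808, -0.00484645]), 'gripper_force': 0.0, 'gripper_width': 91.17686939150158}
scene {'fx': 422.29479227333906, 'fy': 422.29479227333906, 'cx': 280.77770877449655, 'cy': 203.35721612448384, 'camera_from_world': array([[ 7.52526926e-01, -6.58237180e-01, -2.06649515e-02,
        -4.42768172e+02],
       [ 4.34017451e-01,  4.72099710e-01,  7.67300929e-01,
        -3.30118846e+02],
       [-4.95310082e-01, -5.86383560e-01,  6.40954167e-01,
        -9.85785335e+02],
       [ 0.00000000e+00,  0.00000000e+00,  0.00000000e+00,
         1.00000000e+00]])}
side {'fx': 417.3624671542695, 'fy': 417.3624671542695, 'cx': 272.7009151418834, 'cy': 211.7927211856088, 'camera_from_world': array([[-9.82080310e-01, -1.88462882e-01, -8.06401019e-05,
         6.03174467e+02],
       [ 1.15866806e-01, -6.04119422e-01,  7.88425398e-01,
        -1.39049555e+02],
       [-1.48637639e-01,  7.74287716e-01,  6.15130381e-01,
        -1.03452093e+03],
       [ 0.00000000e+00,  0.00000000e+00,  0.00000000e+00,
         1.00000000e+00]])}
```

View pics/scene0.png

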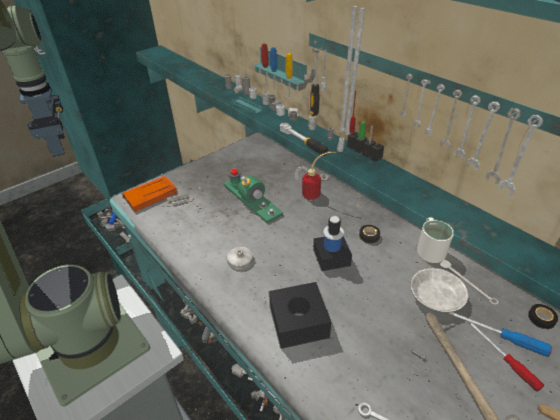

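View pics/side0.png

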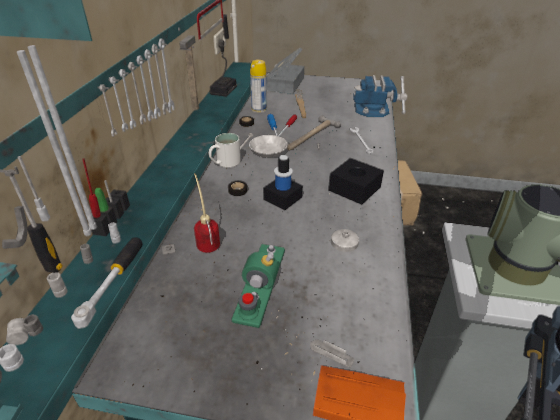

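Scene: block at (252,195) with red button (235,173), gun at (333,235) in the small stand; side view: button (249,298), nipple near (268,252), gun (283,175). I'll write a helper and enlarge crops for accurate pixels.

```bash
cat > h.py <<'E'
import numpy as np, cv2
from workcell import env
def ray(n,px,m=None):
    m=m or env.camera_model(n); T=m["camera_from_world"]; R=T[:3,:3]
    d=R.T@np.array([(px[0]-m["cx"])/m["fx"],-(px[1]-m["cy"])/m["fy"],-1.])
    return -R.T@T[:3,3], d/np.linalg.norm(d)
def plane(n,px,z,m=None):
    o,d=ray(n,px,m); return o+d*(z-o[2])/d[2]
def tri(*obs):  # (name,px[,model])
    A=np.zeros((3,3));b=np.zeros(3);rs=[ray(*o) for o in obs]
    for o,d in rs: P=np.eye(3)-np.outer(d,d);A+=P;b+=P@o
    p=np.linalg.solve(A,b)
    return p,[np.linalg.norm((np.eye(3)-np.outer(d,d))@(p-o)).round(2) for o,d in rs]
def proj(n,p,m=None):
    m=m or env.camera_model(n);c=m["camera_from_world"]@np.append(p,1)
    return np.array([m["cx"]-m["fx"]*c[0]/c[2],m["cy"]+m["fy"]*c[1]/c[2]])
E
python3 - <<'E'
from h import *
a=cv2.imread("pics/scene0.png");b=cv2.imread("pics/side0.png")
def crop(i,x,y,w,h): return cv2.resize(i[y:y+h,x:x+w],(400,300),interpolation=cv2.INTER_CUBIC)
# 80x60 crops at x5
cv2.imwrite("pics/c0.png",np.vstack([np.hstack([crop(a,215,160,80,60),crop(b,220,240,80,60)]),np.hstack([crop(a,295,212,80,60),crop(b,243,150,80,60)])]))
def blobs(i,n,lo,hi,amin=15):
    m=cv2.inRange(cv2.cvtColor(i,cv2.COLOR_BGR2HSV),lo,hi)
    k,l,s,c=cv2.connectedComponentsWithStats(m)
    for j in range(1,k):
        if s[j,4]>amin: print(n,s[j],c[j].round(1))
for n,i in(("scene",a),("side",b)):
    print("red");blobs(i,n,(0,170,90),(6,255,255))
    print("blue");blobs(i,n,(100,120,60),(125,255,255))
    print("green");blobs(i,n,(60,100,40),(82,255,255),200)
E
```

```text
red
scene [350 117   5  15  44] [352.3 124. ]
scene [231 169   6   6  29] [233.7 171.3]
scene [303 174  17  19 121] [310.7 182.3]
scene [516 370  14  11  36] [523.2 374.5]
scene [534 383   6   7  18] [536.4 385.7]
blue
scene [270  47   7  25 137] [273.   59.4]
scene [109 211   7  13  53] [112.  218.1]
scene [324 238  18  14 184] [332.  244.8]
scene [501 328  50  28 588] [526.7 341.8]
green
scene [225 176  35  22 242] [241.2 186. ]
red
side [ 88 181   4  25  32] [ 89.5 193.4]
side [198 230   7   6  16] [201.5 232.4]
side [199 234  10  12  29] [204.1 239.1]
side [243 293  10  11  92] [247.4 298. ]
blue
side [354  77  43  40 690] [373.2  98.1]
side [385  78   6   8  29] [387.4  81.3]
side [267 114  10  16  92] [271.4 120.9]
side [275 176  16  15 200] [282.7 183.3]
green
side [ 232  245   52   82 1461] [258.  287.1]
```

View pics/c0.png

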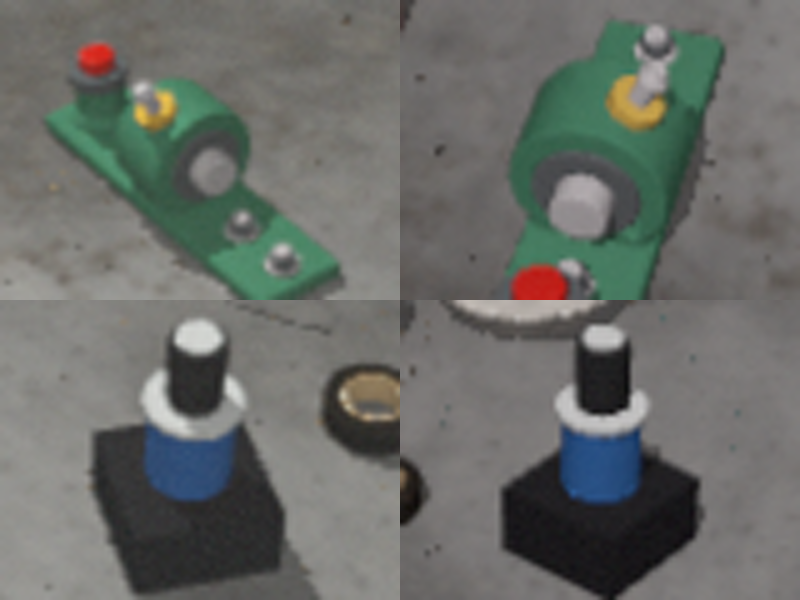

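Crops show: button (scene 233.7,171 / side 247.4,298), nipple head (scene ≈243.4,177.3 / side ≈270.6,254.2), gun cap top (scene 334.2,219 / side 283.2,157).

Run:
```python
from h import *
b,e=tri(("scene",(233.7,171)),("side",(247.4,298)));print("button",b,e)
n,e=tri(("scene",(243.4,177.3)),("side",(270.6,254.2)));print("nipple",n,e)
g,e=tri(("scene",(334.2,219)),("side",(283.2,157)));print("gun cap",g,e,"want z~145")
for c,p in(("scene",(334.2,219)),("side",(283.2,157))): print(plane(c,p,145))
for c,p in(("scene",(233.7,171)),("side",(247.4,298))): print('but z60..',plane(c,p,60))
print(np.degrees(np.arctan2(*(b-n)[[1,0]])))
s=env.state();m=env.camera_model("wrist");print(m);print(proj("wrist",b),proj("wrist",n),proj("wrist",g))
```

```text
button [616.35554798 267.57436536  58.67658948] [np.float64(1.16), np.float64(1.16)]
nipple [585.91956948 169.71469759 100.24757419] [np.float64(0.53), np.float64(0.53)]
gun cap [ 617.92463205 -182.4318752   141.28401974] [np.float64(1.31), np.float64(1.31)] want z~145
[ 613.0710641  -185.38053173  145.        ]
[ 618.17099613 -177.66449103  145.        ]
but z60.. [613.96075538 265.69897416  60.        ]
but z60.. [617.1765516  268.01107823  60.        ]
72.72344038959896
{'fx': 291.9314716735695, 'fy': 291.9314716735695, 'cx': 276.73342660177735, 'cy': 206.47409099170252, 'camera_from_world': array([[ 3.28815296e-01,  9.44393575e-01, -1.13021907e-03,
        -5.76159535e+02],
       [-9.12201007e-01,  3.17296346e-01, -2.59253451e-01,
         2.82381371e+01],
       [-2.44478679e-01,  8.62774870e-02,  9.65808662e-01,
        -3.90402453e+02],
       [ 0.00000000e+00,  0.00000000e+00,  0.00000000e+00,
         1.00000000e+00]])}
[200.2510755  500.29226701] [122.30146326 537.26192237] [-101.6936438   643.54512609]
```

```bash
cat >> h.py <<'E'
from scipy.spatial.transform import Rotation as Ro
def Rt(s=None):
    s=s or env.state(); return Ro.from_euler("xyz",s["ee_rot"],degrees=True).as_matrix()
def go(target,yaw=None):
    "tool-frame units to target, (with present orientation), and spin units"
    s=env.state();d=Rt(s).T@(np.array(target)-s["ee_pos"])/30
    print("slide units",d.round(3),"spin",None if yaw is None else round(((s["ee_rot"][2]-yaw+180)%360-180)/8,3),
     "tcp",s["ee_pos"].round(1),s["ee_rot"].round(2),"F",s["force"].round(1),"w",round(s["gripper_width"],1),"t",round(s["time_s"],2))
E
python3 - <<'E'
from h import *
m=env.camera_model("wrist")["camera_from_world"];s=env.state()
c=-m[:3,:3].T@m[:3,3];print("cam in tool",Rt(s).T@(c-s["ee_pos"]),"view dir",Rt(s).T@(-m[2,:3]))
print("oil",plane("scene",(312,197),0),"drum/tape",plane("scene",(239,262),17),plane("scene",(370,234),10))
go((560,200,230),177.6)
E
```

```text
cam in tool [  73.77175061    1.77743869 -170.49672268] view dir [-2.59270750e-01  3.00543519e-04  9.65804632e-01]
oil [762.21864001  42.79565411   0.        ] drum/tape [403.71157402 -38.46441664  17.        ] [ 757.60633653 -203.36888124   10.        ]
slide units [-15.44   -6.724  -0.549] spin -2.098 tcp [188.8 542.7 213.2] [-179.91   -0.    160.82] F [-0.6 -0.5  0.6] w 91.0 t 0.1
```

```bash
python3 -m jog '{"jaw":[0,0,0,0,0,0,0,0,0,0],"slide":[[-0.96,-0.42,-0.04],[-0.96,-0.42,-0.04],[-0.96,-0.42,-0.04],[-0.96,-0.42,-0.04],[-0.96,-0.42,-0.04],[-0.96,-0.42,-0.04],[-0.96,-0.42,-0.04],[-0.96,-0.42,-0.04],[-0.96,-0.42,-0.04],[-0.96,-0.42,-0.04]],"spin":[0,0,0,0,0,0,0,0,0,0]}'
python3 -m jog '{"jaw":[0,0,0,0,0,0,0,0,0],"slide":[[-0.96,-0.42,-0.04],[-0.96,-0.42,-0.04],[-0.96,-0.42,-0.04],[-0.96,-0.42,-0.04],[-0.96,-0.42,-0.04],[-0.96,-0.42,-0.04],[0,0,0],[0,0,0],[0,0,0]],"spin":[0,0,0,0,0,0,-1,-1,-0.1]}'
python3 -m jog '{"jaw":[0,0,0],"slide":[[0,0,0],[0,0,0],[0,0,0]],"spin":[0,0,0]}'
python3 - <<'E'
from h import *
go((560,200,230),177.6)
m=env.camera_model("wrist");i=env.grab_frame("wrist")[:,:,::-1];cv2.imwrite("pics/w1.png",i)
np.save("w1.npy",m,allow_pickle=True)
for p in((616,267,59),(586,170,100)):print(proj("wrist",p,m))
E
```

```text
time_s: 1.1
ee_pos: [420.2, 328.3, 225.6]
ee_rot: [-180.0, -0.0, 160.8]
force: [0.2, -0.3, 0.1]
gripper_width: 14.1
gripper_force: 0.0
time_s: 2.0
ee_pos: [557.8, 200.9, 232.5]
ee_rot: [-180.0, -0.1, 177.6]
force: [0.5, -0.1, -0.2]
gripper_width: 0.4
gripper_force: 0.0
time_s: 2.3
ee_pos: [557.7, 201.5, 233.2]
ee_rot: [180.0, -0.0, 177.6]
force: [-1.2, -0.2, -0.4]
gripper_width: 0.4
gripper_force: 0.0
slide units [-0.077 -0.046  0.105] spin -0.003 tcp [557.7 201.5 233.2] [180.    -0.   177.57] F [-1.2 -0.2 -0.4] w 0.4 t 2.3
[329.22919889 234.24966164]
[247.26079268 225.22016068]
```

View pics/w1.png

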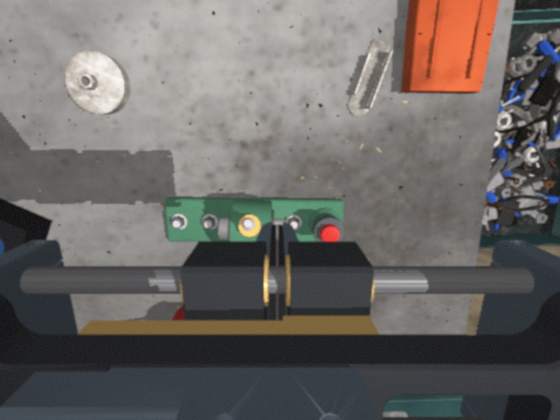

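Wrist view: foot spans (165–344, 199–242), nipple in the gold boss at (248,225), red button at (329,234), edges nearly parallel to the image rows.

Run:
```python
from h import *
m=np.load("w1.npy",allow_pickle=True).item();i=cv2.imread("pics/w1.png");hsv=cv2.cvtColor(i,cv2.COLOR_BGR2HSV)
r=cv2.inRange(hsv[:,:400],(0,150,90),(6,255,255));r[:,:310]=0
x,y,w,h=cv2.boundingRect(r);M=cv2.moments(r,True);print("red",x,y,w,h,M["m10"]/M["m00"],M["m01"]/M["m00"])
ye=cv2.inRange(hsv,(18,120,80),(32,255,255));ye[:,:230]=0;ye[:,265:]=0;ye[240:]=0;print("gold",cv2.boundingRect(ye))
g=cv2.inRange(hsv,(60,90,30),(85,255,255))
pts=[(c,int(np.argmax(g[185:215,c]))+185) for c in range(172,338) if g[185:215,c].any()]
A=[plane("wrist",p,14,m)[:2] for p in pts];A=np.array(A)
k=cv2.fitLine(A.astype(np.float32),cv2.DIST_HUBER,0,.01,.01).ravel();print("edge dir",np.degrees(np.arctan2(k[0],k[1])),"pt",k[2:])
print("ends",plane("wrist",(165,199.5),14,m),plane("wrist",(344,200),14,m))
bw=(x+w/2-.5,y+h/2-.5)
print("button",plane("wrist",(M["m10"]/M["m00"],M["m01"]/M["m00"]),59,m),tri(("wrist",(M["m10"]/M["m00"],M["m01"]/M["m00"]),m),("scene",(233.7,171)),("side",(247.4,298))))
cv2.imwrite("pics/w1c.png",cv2.resize(i[195:255,230:350],(800,400),interpolation=cv2.INTER_CUBIC))
```

```text
red 320 225 19 17 329.31320754716984 233.34339622641508
gold (239, 215, 22, 22)
edge dir 2.940674 pt [578.0992  172.93237]
ends [572.74422067  49.4055454   14.        ] [583.95766286 294.98399372  14.        ]
button [614.79597784 267.10037831  59.        ] (array([615.91164101, 267.37350718,  58.51955435]), [np.float64(0.88), np.float64(0.77), np.float64(1.59)])
```

View pics/w1c.png

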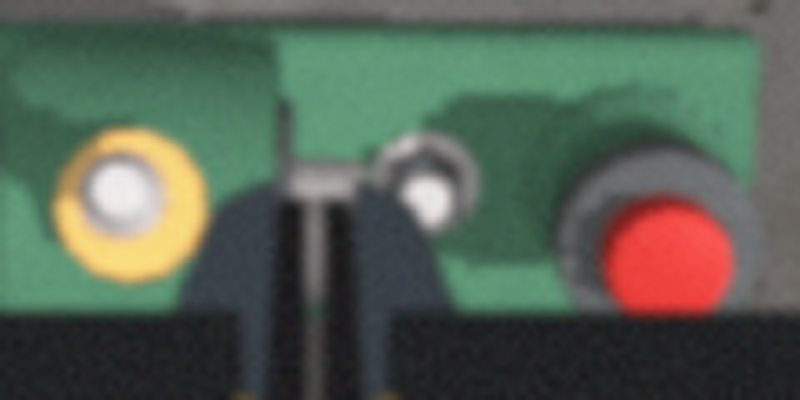

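Run:
```python
from h import *
m=np.load("w1.npy",allow_pickle=True).item()
print(tri(("wrist",(247.9,223.1),m),("scene",(243.4,177.3)),("side",(270.6,254.2))),plane("wrist",(247.9,223.1),100,m))
print("btn",tri(("wrist",(329.8,234),m),("scene",(233.7,171)),("side",(247.4,298))))
go((615.5,267.5,75),177.06)
```

```text
(array([585.19970703, 170.16686707, 100.04308513]), [np.float64(1.67), np.float64(0.4), np.float64(1.36)]) [583.59171672 170.86638795 100.        ]
btn (array([616.18903638, 267.66116119,  58.65184914]), [np.float64(0.36), np.float64(0.98), np.float64(1.33)])
slide units [-1.829  2.28   5.274] spin 0.066 tcp [557.8 201.5 233.2] [1.7999e+02 1.0000e-02 1.7759e+02] F [ 0.   0.  -1.2] w 0.8 t 2.35
```

```bash
python3 -m jog '{"jaw":[0,0,0,0,0,0,0,0,0,0],"slide":[[-0.61,0.76,0],[-0.61,0.76,0],[-0.61,0.76,0],[0,0,1],[0,0,1],[0,0,1],[0,0,1],[0,0,0.8],[0,0,0.4],[0,0,0]],"spin":[0.06,0,0,0,0,0,0,0,0,0]}'
python3 -m jog '{"jaw":[0,0,0,0,0],"slide":[[0,0,0.2],[0,0,0.2],[0,0,0.1],[0,0,0],[0,0,0]],"spin":[0,0,0,0,0]}'
```

```text
time_s: 3.35
ee_pos: [614.9, 266.7, 75.4]
ee_rot: [-179.9, -0.2, 177.1]
force: [0.8, -0.2, 1.0]
gripper_width: 0.1
gripper_force: 0.0
time_s: 3.85
ee_pos: [616.7, 267.3, 63.2]
ee_rot: [179.9, 0.1, 177.1]
force: [0.5, 0.3, 2.7]
gripper_width: 0.5
gripper_force: 1.3
```

```bash
for k in 1 2; do python3 -m jog '{"jaw":[0,0,0],"slide":[[0,0,0.1],[0,0,0],[0,0,0]],"spin":[0,0,0]}'|grep -E "ee_pos|^force"; done; python3 -m jog '{"jaw":[0,0,0],"slide":[[0,0,0.1],[0,0,0],[0,0,0]],"spin":[0,0,0]}'
```

```text
ee_pos: [616.7, 267.3, 59.8]
force: [1.6, 0.9, 4.6]
ee_pos: [616.7, 267.4, 59.1]
force: [-2.1, -0.9, 15.8]
time_s: 4.75
ee_pos: [616.8, 267.4, 58.9]
ee_rot: [179.9, 0.2, 177.1]
force: [-6.5, -1.9, 27.4]
gripper_width: 0.4
gripper_force: 13.8
```

```bash
python3 -m jog '{"jaw":[0,0,0,0,0,0,0],"slide":[[0,0,-0.5],[0,0,-1],[0,0,-1],[0,0,0],[0,0,0],[0,0,0],[0,0,0]],"spin":[0,0,0,0,0,0,0]}'
python3 - <<'E'
from h import *
i=env.grab_frame("wrist")[:,:,::-1];cv2.imwrite("pics/w2.png",i)
go((584.5,170.5,114))
E
```

```text
time_s: 5.45
ee_pos: [614.9, 266.6, 126.3]
ee_rot: [-179.9, -0.2, 177.1]
force: [0.3, 1.2, -0.6]
gripper_width: 0.7
gripper_force: 0.0
slide units [ 0.859 -3.251  0.423] spin None tcp [615.1 266.6 126.5] [-1.7993e+02 -1.6000e-01  1.7714e+02] F [ 0.2 -0.2 -0.7] w 0.6 t 5.5
```

```bash
python3 -m jog '{"jaw":[0,0,0,0,0,0,0,0],"slide":[[0.22,-0.81,0],[0.22,-0.81,0],[0.22,-0.81,0],[0.22,-0.81,0],[0,0,0.2],[0,0,0.2],[0,0,0],[0,0,0]],"spin":[0,0,0,0,0,0,0,0]}'
for k in 1 2 ; do python3 -m jog '{"jaw":[0,0,0],"slide":[[0,0,0.1],[0,0,0],[0,0,0]],"spin":[0,0,0]}'|grep -E "ee_pos|^force"; done
```

```text
time_s: 6.3
ee_pos: [584.9, 172.1, 115.5]
ee_rot: [180.0, -0.0, 177.2]
force: [0.8, 0.3, 0.7]
gripper_width: 0.4
gripper_force: 0.0
ee_pos: [584.8, 171.6, 113.1]
force: [0.1, -0.0, -0.5]
ee_pos: [584.7, 171.2, 110.1]
force: [0.5, -0.0, 0.5]
```

```bash
for k in 1 2 ; do python3 -m jog '{"jaw":[0,0,0],"slide":[[0,0,0.08],[0,0,0],[0,0,0]],"spin":[0,0,0]}'|grep -E "ee_pos|^force"; done
```

```text
ee_pos: [584.7, 171.2, 107.7]
force: [0.4, 0.8, -0.9]
ee_pos: [585.1, 171.3, 105.9]
force: [-0.7, -0.2, 3.8]
```

```bash
python3 -m jog '{"jaw":[0,0,0,0,0,0,0,0,0,0],"slide":[[0,0,-1],[0,0,-1],[0,0,-1],[0,0,-1],[0,-0.7,-1],[0,-1,-0.5],[0,-1,0],[0,-1,0],[0,-1,0],[0,-1,0]],"spin":[0,0,0,0,0,0,0,0,0,0]}' >/dev/null
python3 -m jog '{"jaw":[90,90,90,90,90,90,90,90,90],"slide":[[0.1,-1,0],[0,-1,0],[0,-1,0],[0,-1,0],[0,-1,0],[0,-0.9,0],[0,0,0],[0,0,0],[0,0,0]],"spin":[0,0,0,0,0,0,0,0,0]}'
python3 - <<'E'
from h import *
m=env.camera_model("wrist");i=env.grab_frame("wrist")[:,:,::-1];cv2.imwrite("pics/w3.png",i);np.save("w3.npy",m,allow_pickle=True)
m=np.load("w1.npy",allow_pickle=True).item()
print(plane("wrist",(247.9,223.1),104.5,m))
E
```

```text
time_s: 9.4
ee_pos: [564.4, -175.2, 270.1]
ee_rot: [180.0, -0.0, 177.2]
force: [-0.3, 0.5, -0.1]
gripper_width: 69.5
gripper_force: 0.0
[582.12527059 171.39381694 104.5       ]
```

View pics/w3.png

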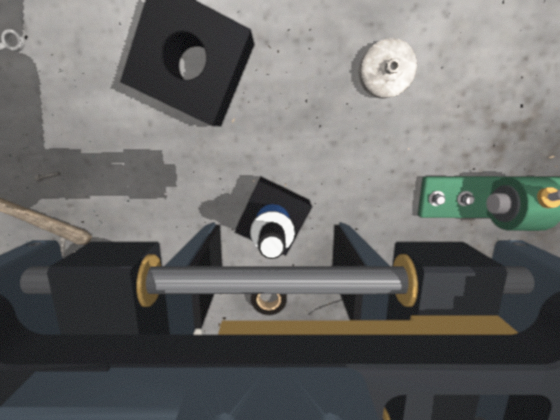

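Gun cap in view at about (271,246) with white collar around it at about (273,231), between the open fingers.

Run:
```python
from h import *
m=np.load("w3.npy",allow_pickle=True).item();i=cv2.imread("pics/w3.png")
g=cv2.cvtColor(i,cv2.COLOR_BGR2GRAY);w=(g>185).astype(np.uint8)
k,l,s,c=cv2.connectedComponentsWithStats(w[190:275,240:310])
for j in range(1,k):
    if s[j,4]>30:
        q=c[j]+(240,190);bb=s[j];ctr=(bb[0]+bb[2]/2-.5+240,bb[1]+bb[3]/2-.5+190)
        print(s[j],q,"z145",plane("wrist",q,145,m),"bbox ctr",plane("wrist",ctr,145,m),"z100",plane("wrist",ctr,100,m))
sc=cv2.inRange(cv2.cvtColor(i,cv2.COLOR_BGR2HSV),(105,100,40),(125,255,255))[190:275,240:310]
print(cv2.boundingRect(sc))
```

```text
[ 16  22  38  35 452] [279.45353982 223.63053097] z145 [ 589.59213512 -171.45753089  145.        ] bbox ctr [ 595.36802229 -177.03957845  145.        ] z100 [ 611.20353188 -178.12813427  100.        ]
[ 21  47  22  20 344] [271.35174419 246.68604651] z145 [ 615.52709101 -181.51120007  145.        ] bbox ctr [ 615.31777052 -181.33820389  145.        ] z100 [ 634.18972862 -183.08103136  100.        ]
(16, 14, 34, 13)
```

Run:
```python
from h import *
go((615.4,-181,108),177.06)
```

```text
slide units [-1.708 -0.117  5.408] spin 0.018 tcp [ 564.4 -175.1  270.2] [ 1.7997e+02 -1.0000e-02  1.7721e+02] F [-0.2 -0.4  0. ] w 73.4 t 9.45
```

```bash
python3 -m jog '{"jaw":[90,90,90,90,90,90,90,90,90,90],"slide":[[-0.85,-0.06,0],[-0.86,-0.06,0],[0,0,0.9],[0,0,0.9],[0,0,0.9],[0,0,0.9],[0,0,0.9],[0,0,0.9],[0,0,0],[0,0,0]],"spin":[0,0,0,0,0,0,0,0,0,0]}' | grep -E "pos|width"
python3 -m jog '{"jaw":[28,28,28,28,28,28,28,28,28,28],"slide":[[0,0,0],[0,0,0],[0,0,0],[0,0,0],[0,0,0],[0,0,0],[0,0,0],[0,0,0],[0,0,0],[0,0,0]],"spin":[0,0,0,0,0,0,0,0,0,0]}' 8
```

```text
ee_pos: [615.8, -181.5, 108.7]
gripper_width: 90.0
time_s: 11.45
ee_pos: [615.4, -182.5, 108.3]
ee_rot: [-180.0, 0.0, 177.1]
force: [-0.7, -0.3, -0.6]
gripper_width: 31.8
gripper_force: 8.0
```

```bash
python3 -m jog '{"jaw":[28,28,28,28,28,28],"slide":[[0,0,0],[0,0,0],[0,0,-0.5],[0,0,-0.57],[0,0,0],[0,0,0]],"spin":[0,0,0,0,0,0]}' 15
python3 -m jog '{"jaw":[28,28,28,28,28,28,28,28,28,28],"slide":[[0.17,0,0],[0.17,0,0.01],[0.17,0,0.02],[0.17,0,0.025],[0.17,0,0.03],[0.17,0,0.04],[0.17,0,0.045],[0.17,0,0.055],[0,0,0],[0,0,0]],"spin":[0,0,0,0,0,0,0,0,0,0]}' 8
python3 - <<'E'
from h import *
for n in("scene","side"):cv2.imwrite(f"pics/{n}4.png",env.grab_frame(n)[:,:,::-1])
a=cv2.imread("pics/scene4.png");b=cv2.imread("pics/side4.png")
print(proj("side",(590,-181,120)),proj("scene",(590,-181,120)))
c=lambda i,p:cv2.resize(i[int(p[1])-60:int(p[1])+60,int(p[0])-40:int(p[0])+40],(400,600),interpolation=cv2.INTER_CUBIC)
cv2.imwrite("pics/c4.png",np.hstack([c(a,proj("scene",(590,-181,120))),c(b,proj("side",(590,-181,120)))]))
E
```

```text
time_s: 12.05
ee_pos: [615.1, -182.1, 139.9]
ee_rot: [180.0, -0.0, 177.1]
force: [-0.5, 0.1, -3.6]
gripper_width: 31.8
gripper_force: 15.0
time_s: 13.05
ee_pos: [574.2, -180.2, 133.5]
ee_rot: [180.0, -0.1, 177.1]
force: [0.7, -0.4, -2.7]
gripper_width: 31.8
gripper_force: 8.0
[293.01485205 164.9950317 ] [326.24179508 229.35994433]
```

View pics/c4.png

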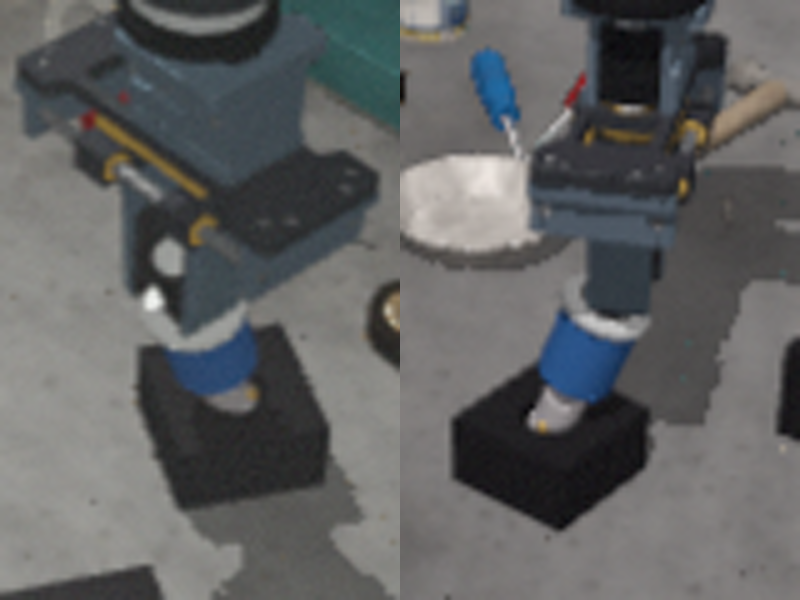

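```bash
python3 -m jog '{"jaw":[28,28,28,28,28],"slide":[[0.17,0,0.06],[0.18,0,0.07],[0,0,0],[0,0,0],[0,0,0]],"spin":[0,0,0,0,0]}' 8|grep -E "pos|^force"
python3 -m jog '{"jaw":[28,28,28,28,28,28,28,28,28,28],"slide":[[0,0,0],[0,0,0],[0,0,0],[0,0,0],[-0.05,0,-0.3],[-0.05,0,-0.5],[0,0,-0.7],[0,0,-0.7],[0,0,0],[0,0,0]],"spin":[0,0,0,0,0,0,0,0,0,0]}' 60
python3 - <<'E'
from h import *
s=env.state();P=s["ee_pos"]+(0,0,19);print(P)
ims={}
for n in("scene","side"):ims[n]=env.grab_frame(n)[:,:,::-1];cv2.imwrite(f"pics/{n}5.png",ims[n])
out=[]
for n in ims:
    c=proj(n,P-(0,0,60)).astype(int);x0,y0=c[0]-40,c[1]-40;print(n,x0,y0)
    for t in(20,25,30):
        u=np.array([-np.sin(np.radians(t)),0,np.cos(np.radians(t))]);u=Ro.from_euler("z",-2.94,degrees=True).apply(u)
        print(t,"mouth ctr",proj(n,P-122*u).round(1),"barrel low",proj(n,P-82*u).round(1),"cap",proj(n,P+18*u).round(1))
    out.append(cv2.resize(ims[n][y0:y0+80,x0:x0+80],(400,400),interpolation=cv2.INTER_CUBIC))
cv2.imwrite("pics/c5.png",np.hstack(out))
E
```

```text
ee_pos: [563.9, -179.7, 129.6]
force: [0.4, -0.4, -2.1]
time_s: 14.65
ee_pos: [567.2, -179.9, 196.0]
ee_rot: [-180.0, 0.0, 177.1]
force: [-0.5, 0.5, -3.4]
gripper_width: 31.0
gripper_force: 60.0
[ 567.18968796 -179.88132858  214.9586458 ]
scene 280 183
20 mouth ctr [331.1 231.7] barrel low [328.1 223.4] cap [319.6 200.6]
25 mouth ctr [333.9 228.9] barrel low [330.  221.5] cap [319.1 201.1]
30 mouth ctr [336.6 226. ] barrel low [331.9 219.5] cap [318.7 201.5]
side 261 115
20 mouth ctr [286.4 170. ] barrel low [291.4 159.3] cap [304.9 130.4]
25 mouth ctr [283.1 168.4] barrel low [289.1 158.2] cap [305.4 130.7]
30 mouth ctr [279.9 166.5] barrel low [287.  156.9] cap [305.9 131. ]
```

View pics/c5.png

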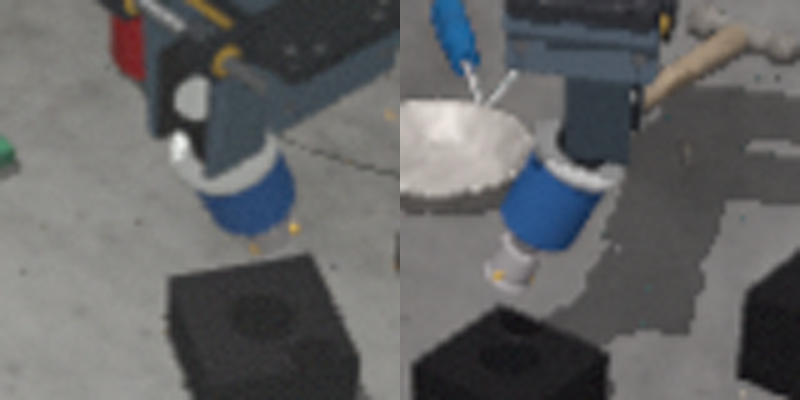

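Run:
```python
from h import *
print(tri(("scene",(334.7,230.7)),("side",(281.6,170.2))))
N=np.array([582.1,171.5,104.5]);u=Ro.from_euler("z",-2.94,degrees=True).apply([-np.sin(np.radians(25)),0,np.cos(np.radians(25))])
print("pred mouth",env.state()["ee_pos"]+(0,0,19)-122*u)
go(N+162*u-(0,0,19),177.06)
```

```text
(array([ 622.42680874, -183.21488992,   96.70297968]), [np.float64(0.83), np.float64(0.83)])
pred mouth [ 617.89363239 -182.26617836  102.96012585]
slide units [ 2.346 11.72  -1.245] spin 0.01 tcp [ 566.4 -179.6  194.5] [ 1.7996e+02 -1.4000e-01  1.7714e+02] F [-0.3 -0.5 -1.6] w 31.0 t 14.75
```

```bash
python3 -m jog '{"jaw":[28,28,28,28,28,28,28,28,28,28],"slide":[[0,0,-0.6],[0,0.4,-0.65],[0.2,0.8,0],[0.24,1,0],[0.24,1,0],[0.24,1,0],[0.24,1,0],[0.24,1,0],[0.24,1,0],[0.24,1,0]],"spin":[0,0,0,0,0,0,0,0,0,0]}' |grep -E "pos|width"
python3 -m jog '{"jaw":[28,28,28,28,28,28,28,28,28],"slide":[[0.24,1,0],[0.24,1,0],[0.23,1,0],[0,0.52,0],[0,0,0],[0,0,0],[0,0,0],[0,0,0],[0,0,0]],"spin":[0,0,0,0,0,0,0,0,0]}'
python3 - <<'E'
from h import *
N=np.array([582.1,171.5,104.5]);u=Ro.from_euler("z",-2.94,degrees=True).apply([-np.sin(np.radians(25)),0,np.cos(np.radians(25))])
go(N+147*u-(0,0,19),177.06)
out=[]
for n in("scene","side"):
    i=env.grab_frame(n)[:,:,::-1];cv2.imwrite(f"pics/{n}6.png",i)
    c=proj(n,N+30*u).astype(int);x0,y0=c[0]-40,c[1]-40;print(n,x0,y0)
    out.append(cv2.resize(i[y0:y0+80,x0:x0+80],(400,400),interpolation=cv2.INTER_CUBIC))
cv2.imwrite("pics/c6.png",np.hstack(out))
E
```

```text
ee_pos: [522.1, 69.7, 232.0]
gripper_width: 31.1
time_s: 16.65
ee_pos: [507.3, 174.3, 233.3]
ee_rot: [-180.0, 0.0, 177.1]
force: [0.3, -0.4, -1.8]
gripper_width: 31.0
gripper_force: 60.0
slide units [-0.424  0.035  0.487] spin 0.0 tcp [507.3 174.3 233.3] [-180.      0.    177.06] F [ 0.3 -0.4 -1.8] w 31.0 t 16.65
scene 197 130
side 237 205
```

View pics/c6.png

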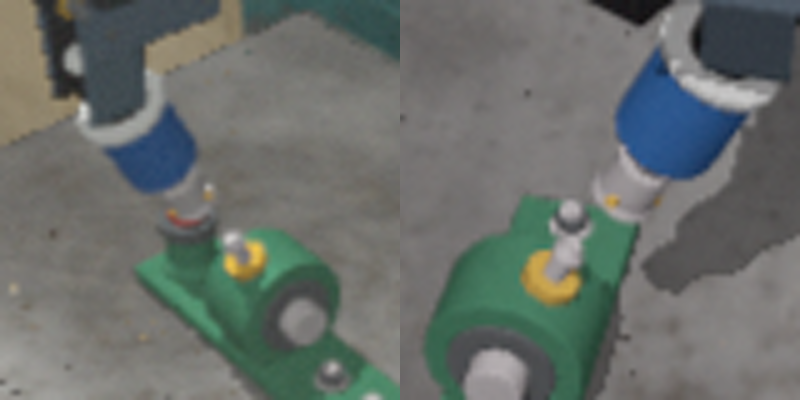

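Run:
```python
from h import *
u=Ro.from_euler("z",-2.94,degrees=True).apply([-np.sin(np.radians(25)),0,np.cos(np.radians(25))])
M,e=tri(("scene",(235,172.2)),("side",(281.6,245.6)));n,f=tri(("scene",(243.4,177.3)),("side",(270.6,254.2)))
d=M-n;print(M,e,n,f,d,"along",d@u,"perp",d-(d@u)*u)
P=env.state()["ee_pos"]+(0,0,19)
for t in(23,25,27,29):
    v=Ro.from_euler("z",-2.94,degrees=True).apply([-np.sin(np.radians(t)),0,np.cos(np.radians(t))]);print(t,P-122*v-np.array([582.1,171.5,104.5]))
# collar centre tri for axis
C,e=tri(("scene",(197+122/5-.4,130+112/5-.4)),("side",(237+320/5-.4,205+60/5-.4)));a=C-M;print(C,e,np.linalg.norm(a),np.degrees(np.arctan2(-a[0],a[2])),np.degrees(np.arctan2(a[1],a[2])))
```

```text
[560.07785037 172.10642062 131.88167783] [np.float64(1.72), np.float64(1.72)] [585.91956948 169.71469759 100.24757419] [np.float64(0.53), np.float64(0.53)] [-25.84171911   2.39172303  31.63410364] along 39.62888571319412 perp [-9.115872    1.53272095 -4.28186408]
23 [-27.21071736   0.65857802  35.57461247]
25 [-23.32560745   0.45904747  37.30665457]
27 [-19.50323209   0.26273882  39.17340864]
29 [-15.74824823   0.06989125  41.17260032]
[522.01339356 174.51201911 219.91527906] [np.float64(1.62), np.float64(1.62)] 95.94063123278293 23.38295787944907 1.5652699393460519
```

Run:
```python
from h import *
u=Ro.from_euler("z",-2.94,degrees=True).apply([-np.sin(np.radians(25)),0,np.cos(np.radians(25))])
n,f=tri(("scene",(242.8,176.8)),("side",(271.4,253.2)));print(n,f)
for q in((235,172.2),(235,171.5),(235.4,172.2)):
  M,e=tri(("scene",q),("side",(281.4,245.4)));d=M-n;print(M,e,"along",d@u,"perp",d-(d@u)*u)
# numeric: coupler/nipple edges in side view
for n in("side",):
  i=cv2.imread(f"pics/{n}6.png");g=cv2.cvtColor(i,cv2.COLOR_BGR2GRAY);h=cv2.cvtColor(i,cv2.COLOR_BGR2HSV)
  for r in range(238,262):print(r,g[r,266:294])
```

```text
[583.9686703  169.56394101 103.36436204] [np.float64(0.72), np.float64(0.72)]
[560.2933438  171.96016497 132.0688606 ] [np.float64(2.02), np.float64(2.02)] along 36.05950736240295 perp [-8.45597839  1.61459229 -3.97651376]
[560.63969765 173.06564672 133.47873001] [np.float64(1.4), np.float64(1.4)] along 37.21506278314755 perp [-7.6219085   2.69502603 -3.61393323]
[560.81133427 171.33886155 131.79290843] [np.float64(1.53), np.float64(1.53)] along 35.57731819020761 perp [-8.14150165  1.00374088 -3.81545413]
238 [126 126 125 125 125 126 124 123 120 116 119 120 121 130 137 151 171 172
 129 104  79  75  75  74  74  72  68  67]
239 [126 125 125 124 124 125 125 122 120 117 127 122 126 136 143 146 165 173
 165 125  97  84  75  72  72  67  68  65]
240 [126 124 122 123 125 125 124 123 121 119 138 130 137 141 145 148 154 164
 175 164 160 126 112 112 100  75  76  72]
241 [125 123 121 122 123 125 123 122 120 133 151 137 141 144 148 149 149 152
 155 162 171 162 158 127 104 112 117 119]
242 [125 126 124 124 124 124 123 122 119 138 159 144 143 147 148 149 149 147
 145 144 146 140 133 109 115 122 127
[... 1566 characters left out ...]
168 180 179 169 150 119 105 102 105 104 105 105 105  99  74 107
 124 125 102  85  82  83  84  84  86  87]
257 [151 150 157 167 169 165 153 108  96 103 105 106 106 107 103  90  75 119
 125 102  79  78  81  81  83  84  85  85]
258 [152 154 154 148 134 128 112  81  77 100 104 104 106 106 102  79  71 117
 124  88  74  78  81  82  81  82  83  84]
259 [155 155 150 136 108 110  93  73  70  90 103 105 106 104 100  71  76 117
 123 113  84  78  80  82  81  82  82  84]
260 [161 153 142 122 145 152 125  82  68  86  91 103 105 104  93  75 111 126
 125 123  90  79  81  79  80  80  82  82]
261 [164 159 146 152 161 164 144  91  79  86  89  84  82  96  80  96 122 127
 126 124 114  88  78  80  82  81  82  82]
```

Run:
```python
from h import *
go(env.state()["ee_pos"]+(15.6,-0.9,-16.3))
```

```text
slide units [-0.521 -0.004  0.543] spin None tcp [507.3 174.6 233.4] [1.8000e+02 1.0000e-02 1.7709e+02] F [-0.1 -0.1 -3.2] w 31.4 t 16.75
```

```bash
python3 -m jog '{"jaw":[28,28,28,28,28],"slide":[[-0.26,0,0.27],[-0.26,0,0.27],[0,0,0],[0,0,0],[0,0,0]],"spin":[0,0,0,0,0]}' |grep -E "pos|^force"
python3 - <<'E'
from h import *
out=[]
for n,x0,y0 in(("scene",215,150),("side",250,222)):
    i=env.grab_frame(n)[:,:,::-1];cv2.imwrite(f"pics/{n}7.png",i)
    out.append(cv2.resize(i[y0:y0+50,x0:x0+50],(400,400),interpolation=cv2.INTER_CUBIC))
cv2.imwrite("pics/c7.png",np.hstack(out))
E
```

```text
ee_pos: [522.8, 174.4, 217.1]
force: [-0.1, -0.1, -2.6]
```

View pics/c7.png

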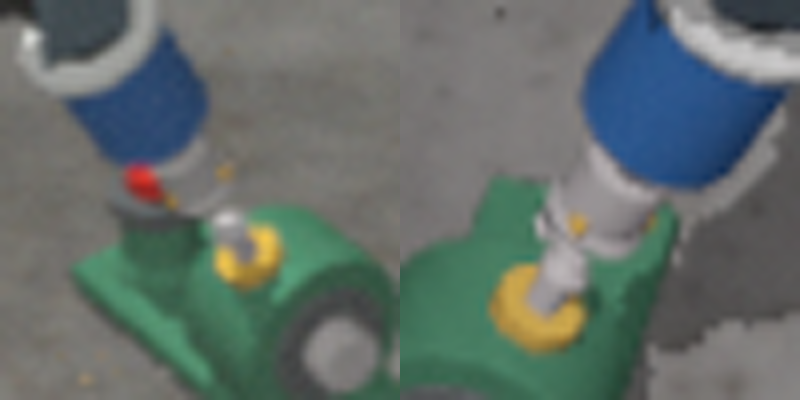

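The coupler mouth sits just above the nipple head: side mouth (≈324.0,250.1), head top (≈321,253); scene mouth ≈(239,173.5), head top ≈(243,176.6). I'll check the axes numerically.

Run:
```python
from h import *
rz=Ro.from_euler("z",-2.94,degrees=True)
P=env.state()["ee_pos"]+(0,0,19);N=np.array([582.1,171.5,104.5])
o={"scene":(215,150),"side":(250,222)}
cr=lambda n,p:((proj(n,p)-o[n]+.5)*8-.5).round(0)
for n in o:
  u=rz.apply([-np.sin(np.radians(25)),0,np.cos(np.radians(25))])
  print(n,"nipple boss/top",cr(n,N-22*u),cr(n,N))
  for t in(20,25,30):
    u=rz.apply([-np.sin(np.radians(t)),0,np.cos(np.radians(t))])
    print(t,"collar,low,mouth",cr(n,P-27*u),cr(n,P-82*u),cr(n,P-122*u))
for n in o:
  i=cv2.imread(f"pics/{n}7.png");g=cv2.cvtColor(i,cv2.COLOR_BGR2GRAY);h=cv2.cvtColor(i,cv2.COLOR_BGR2HSV)
  b=cv2.inRange(h,(103,120,40),(125,255,255));x,y=o[n];b[:y-30]=0;b[y+60:]=0;b[:,:x-20]=0;b[:,x+70:]=0
  M=cv2.moments(b,True);print(n,"blue centroid",((np.array([M["m10"],M["m01"]])/M["m00"]-o[n]+.5)*8-.5).round(0),"pred axis pt at gun z25",cr(n,P-57*rz.apply([-np.sin(np.radians(25)),0,np.cos(np.radians(25))])))
g=cv2.cvtColor(cv2.imread("pics/scene7.png"),cv2.COLOR_BGR2GRAY)
for r in range(166,184):print(r,g[r,228:252])
```

```text
scene nipple boss/top [244. 246.] [220. 214.]
20 collar,low,mouth [81. 28.] [139. 127.] [178. 196.]
25 collar,low,mouth [86. 24.] [153. 115.] [199. 177.]
30 collar,low,mouth [91. 19.] [167. 101.] [218. 157.]
side nipple boss/top [150. 303.] [182. 257.]
20 collar,low,mouth [374. -14.] [297. 126.] [245. 222.]
25 collar,low,mouth [365. -19.] [273. 115.] [210. 205.]
30 collar,low,mouth [357. -23.] [250. 101.] [177. 186.]
scene blue centroid [147. 110.] pred axis pt at gun z25 [123.  74.]
side blue centroid [270. 105.] pred axis pt at gun z25 [314.  55.]
166 [ 64  70  67  66  68  67  71  71  70  66  69  86  98 104 107 109 110 109
 112 111 114 114 117 114]
167 [ 65  64  68  69  68  69  70  69  69  67  79 112 114 107 107 112 117 114
 115 113 114 115 114 114]
168 [ 65  67  68  68  66  70  67  66  73  79 104 131 124 108 110 108 114 116
 114 113 113 113 113 114]
169 [ 78  70  67  68  72  71  72  76  90 108 129 129 119 109 114 106 108 113
 108 110 109 111 114 114]
170 [ 99  88  81  86  82  88  96 109 125 134 132 124 112 110 112 122 111 104
 106 105 108 111 112 115]
171 [109 105 102  95  98 112 
[... 609 characters left out ...]
  78  77  75  72  71  72  71  78 104 139 187 199 172 148
 137 131 127 119 114 113]
178 [112 106  81  73  75  72  73  72  73  74  69  71 107 136 152 155 146 143
 160 162 163 138 120 117]
179 [114 112  90  77  80  77  80  76  81  78  69  67  96 123 133 140 139 132
 160 185 193 162 128 118]
180 [117 115  90  80  79  83  83  83  78  78  71  65  77 112 139 139 123 116
 127 176 190 163 132 122]
181 [124 117  94  80  81  82  81  81  79  77  70  77  97 123 166 167 136 117
 125 167 183 151 127 124]
182 [121 117 104  89  85  82  82  84  81  77  76  89 107 127 180 186 150 122
 133 170 174 139 122 123]
183 [118 116 110 104  91  86  84  87  84  86  87 104 113 126 174 186 155 134
 132 136 131 112 128 131]
```

```bash
python3 -m jog '{"jaw":[28,28,28,28,28,28],"slide":[[-0.05,-0.03,0],[-0.09,0,0.18],[-0.08,0,0.18],[0,0,0],[0,0,0],[0,0,0]],"spin":[0,0,0,0,0,0]}' |grep -E "pos|^force"
for k in 1 2 3; do python3 -m jog '{"jaw":[28,28,28,28],"slide":[[-0.042,0,0.09],[0,0,0],[0,0,0],[0,0,0]],"spin":[0,0,0,0]}' |grep -E "pos|^force"; done
```

```text
ee_pos: [529.3, 173.1, 206.3]
force: [0.3, -0.2, -2.1]
ee_pos: [530.5, 173.1, 203.7]
force: [-0.4, -0.2, -2.7]
ee_pos: [531.8, 173.0, 200.9]
force: [0.3, -0.5, -2.7]
ee_pos: [533.1, 172.9, 198.2]
force: [-0.1, 0.3, -3.0]
```

```bash
for k in 1 2 3; do python3 -m jog '{"jaw":[28,28,28,28],"slide":[[-0.042,0,0.09],[0,0,0],[0,0,0],[0,0,0]],"spin":[0,0,0,0]}' |grep -E "pos|^force"; done
```

```text
ee_pos: [534.1, 172.8, 195.4]
force: [-0.2, -0.7, -3.6]
ee_pos: [535.0, 172.7, 192.4]
force: [-2.5, -1.0, -3.3]
ee_pos: [536.3, 172.4, 190.1]
force: [-4.9, -1.3, -0.6]
```

```bash
python3 -m jog '{"jaw":[28,28,28,28],"slide":[[0.06,-0.02,0.03],[0,0,0],[0,0,0],[0,0,0]],"spin":[0,0,0,0]}' |grep -E "pos|^force|torq"; python3 -m jog '{"jaw":[28,28,28,28],"slide":[[-0.028,0,0.06],[0,0,0],[0,0,0],[0,0,0]],"spin":[0,0,0,0]}' |grep -E "pos|^force"
```

```text
ee_pos: [535.2, 172.2, 189.5]
force: [-4.0, -1.0, 1.2]
ee_pos: [536.2, 171.9, 186.9]
force: [-1.6, -3.1, -2.2]
```

```bash
for k in 1 2; do python3 -m jog '{"jaw":[28,28,28,28],"slide":[[-0.026,-0.02,0.06],[0,0,0],[0,0,0],[0,0,0]],"spin":[0,0,0,0]}' |grep -E "pos|^force"; done
```

```text
ee_pos: [537.0, 171.7, 184.6]
force: [1.9, -0.8, -10.1]
ee_pos: [537.3, 171.1, 183.8]
force: [0.0, -0.0, -5.9]
```

```bash
for k in 1 2 3; do python3 -m jog '{"jaw":[28,28,28],"slide":[[-0.028,0,0.06],[0,0,0],[0,0,0]],"spin":[0,0,0]}' |grep -E "pos|^force"; done
```

```text
ee_pos: [538.2, 170.9, 182.2]
force: [-1.6, 0.5, -3.4]
ee_pos: [538.9, 170.9, 180.8]
force: [-3.4, -0.1, 1.6]
ee_pos: [539.8, 170.9, 178.7]
force: [-4.6, 0.8, 3.7]
```

```bash
for k in 1 2 3; do python3 -m jog '{"jaw":[28,28,28],"slide":[[-0.028,0,0.06],[0,0,0],[0,0,0]],"spin":[0,0,0]}' |grep -E "pos|^force"; done
```

```text
ee_pos: [540.6, 170.8, 176.8]
force: [-5.7, -0.5, 5.5]
ee_pos: [541.4, 170.8, 175.2]
force: [-5.0, -0.9, 7.1]
ee_pos: [542.1, 170.7, 173.6]
force: [-5.9, 0.7, 7.7]
```

```bash
for k in 1 2 3; do python3 -m jog '{"jaw":[28,28,28,28,28,28,28,28,28,28],"slide":[[0,0,0],[0,0,0],[0,0,0],[0,0,0],[0,0,0],[0,0,0],[0,0,0],[0,0,0],[0,0,0],[0,0,0]],"spin":[0,0,0,0,0,0,0,0,0,0]}'; done
python3 - <<'E'
from h import *
u=Ro.from_euler("z",-2.94,degrees=True).apply([-np.sin(np.radians(25)),0,np.cos(np.radians(25))])
N=np.array([582.1,171.5,104.5])
for n in("scene","side"):
    i=env.grab_frame(n)[:,:,::-1];h=cv2.cvtColor(i,cv2.COLOR_BGR2HSV);b=cv2.inRange(h,(103,120,40),(125,255,255))
    c=proj(n,N+50*u).astype(int);k=np.zeros_like(b);k[c[1]-35:c[1]+35,c[0]-35:c[0]+35]=255;b&=k
    cs=max(cv2.findContours(b,0,1)[0],key=cv2.contourArea);r=cv2.minAreaRect(cs);q=cv2.boxPoints(r)
    print(n,"rect",np.round(r[0],1),np.round(r[1],1),r[2],"axis img ang pred",[round(float(np.degrees(np.arctan2(*(proj(n,N+40*v)-proj(n,N+80*v))[::-1]))),1) for v in [Ro.from_euler("z",-2.94,degrees=True).apply([-np.sin(np.radians(t)),0,np.cos(np.radians(t))]) for t in(17,25,33)]])
E
```

```text
time_s: 24.75
ee_pos: [542.1, 170.8, 173.7]
ee_rot: [180.0, -0.0, 177.1]
force: [-5.8, 0.2, 8.0]
gripper_width: 31.1
gripper_force: 60.0
time_s: 25.75
ee_pos: [542.1, 170.7, 173.6]
ee_rot: [180.0, -0.0, 177.1]
force: [-7.2, 0.4, 6.9]
gripper_width: 31.3
gripper_force: 60.0
time_s: 26.75
ee_pos: [542.1, 170.7, 173.7]
ee_rot: [180.0, -0.0, 177.1]
force: [-6.1, -0.7, 7.1]
gripper_width: 31.2
gripper_force: 60.0
scene rect [240.4 173.6] [10.7 13.9] 55.00798034667969 axis img ang pred [64.3, 53.6, 42.3]
side rect [274.2 248. ] [20.8 17. ] 36.86989974975586 axis img ang pred [113.7, 124.8, 135.5]
```

```bash
python3 -c "
from workcell import env
print(env.job_done())"
```

```text
the job is handed in; nothing more can be done
None
```

I pressed the vent button fully and let it back up, then snapped the gun's coupler onto the nipple. I held it pressed there for over 3 s with the nozzle about 10–11 mm in, estimated from the spring force and tool travel. The job is handed in with the gripper still holding the gun pressed on; no verdict came back.

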